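# Clamp a glued carton in the counter's handwheel clamp

## Task

First lift the big brass weight out of the mouth of the bench clamp and stand it beside the middle-sized brass weight. Next push the carton straight back into the mouth until its back is flat against the rail, then push the handwheel clockwise (seen from above) by its upright knob through one full turn to its stop, so that the jaw clamps the carton, and at last throw the locking lever all the way over, away from the robot. Leave the other things on the counter where they are.

Things in the scene. Friction and masses are not known exactly. Their poses are not given: they have to be found in the camera images.
- clamp: Bench clamp of dark steel, fixed to the counter. Origin: on the counter at the rail's front face, in the middle of the mouth. +x points into the rail, +y to the fixed jaw, +z up. Rail: y -250 to +180 mm, x 0 to 30, 50 high. Gear housing under the wheel: x -100 to +10, y -239 to -151, 76 high. The mouth opens towards -x; the bare counter is its floor.
- mouth (a point): Middle of the mouth between the jaws (same point as the clamp's origin). Fixed jaw: clamp x -55 to 0, face at y +69.5 mm, 45 high. Moving jaw: x -55 to 0, 45 high (60 at the rail); its cork pad stands at y -69.5 mm when the wheel reads 0, so the mouth is then 139 mm wide.
- jaw: Moving jaw, driven by the wheel: slides along the clamp's +y towards the fixed jaw, 6.5 mm per rad, 45 mm at the stop. Its origin is the clamp's origin when the wheel reads 0. Its sprung pad (1.1 N/mm, 12 mm give) pushes the carton along to the fixed jaw and is pressed in about 6 mm (about 7 N) at the stop.
- wheel (a joint): Angle of the handwheel, rad; grows clockwise seen from above; starts at 0 to 0.3, hard stop at 6.95. Steel wheel with vertical axis on the gear housing at the clamp's -y end: rim radius 55 mm, rim 12 mm thick, top at z 108 mm, three spokes. Friction 0.1 N m: takes about 2 N at the knob, 3 N when clamping; stays where it is left.
- hub (a point): Point on the wheel's axis, fixed to the clamp (at x -55, y -195, z 125 mm of the clamp's frame), 17 mm above the rim's top.
- knob (a point): Middle of the wheel's upright dark wooden knob, fixed to the rim 55 mm from the axis and turning with it: 18 mm in diameter, z 110 to 150 mm, this point at z 130. With the wheel at 0 it lies on the clamp's -x side of the axis; clockwise it goes next towards +y.
- lever (a joint): Locking lever on a steel block beside the fixed jaw, at the clamp's +y end, rad: 0 leaning to the clamp's -x side (towards the robot), 1.1 thrown fully over to +x; it stays where it is left (friction about 1 N at its tip).
- lever_tip (a point): Centre of the lever's wooden ball (26 mm diameter) on a 65 mm long, 10 mm thick steel arm that swings in the clamp's x-z plane about an axis along y at clamp x -35, y +145, z 22 mm. The ball goes from 34 mm in front of the pivot to 34 mm behind it, 55 to 65 mm above it.
- carton: Small cream and dark-red card box, lid shut: body 62 mm (x) by 100 mm (y), 54 high; thin card ears at the top of its ends reach out to 125 mm in y and 66 mm height but have no substance. Origin: centre of its underside. +x is its back, which goes against the rail. 0.1 to 0.2 kg. Stands in front of the mouth.
- big_weight: Biggest of three brass weights: round, 42 mm in diameter up to 38 mm height, with a 20 mm knob on top up to 55 mm; about 0.45 kg. Origin: centre of its underside. Stands in the clamp's mouth.
- middle_weight: Middle brass weight, same shape, 34 mm in diameter, 44 mm high, on the counter at the far left of the clamp. Origin: centre of its underside.
- small_weight: Smallest brass weight, 27 mm in diameter, 35 mm high, just behind (+x of) the middle one. Origin: centre of its underside. To be left alone.
- bell: Counter bell, 85 mm in diameter, 58 mm high, at the near right. Origin: centre of its underside. To be left alone.
- cup: Small clay cup, 55 mm in diameter, 53 mm high, at the near left. Origin: centre of its underside. To be left alone.

How it is judged:
By the outcome, as a careful person would: the job done as asked, in the order asked, and still so for the second after the job is handed in, with the robot touching nothing.
It also fails if it takes over 72 s, if anything falls off the work surface, if the arm or the gripper's body presses on something with over 40 N, if the wrist force passes 120 N, or if a joint passes its speed limit or range.

## Robot

A 6-joint arm with a two-finger parallel gripper is mounted at the origin on a cart in front of the work surface, level with it; the furniture and walls round the work are solid. World frame = base frame: x ahead of the robot, y to its left, z up, the work surface at z = 0. Lengths are in m, angles in rad, forces in N, time in s.
With the tool pointing down it reaches from about 0.3 to 0.875 m from the base axis. Payload 6.4 kg.
Tool frame: the origin (TCP) lies at the very end of the fingers, on their centre line; the grasp point (between the pads) lies 19 mm behind it; z points along the fingers, y is the line along which they close (so a half turn about z gives the same grasp; the last joint's range is limited). The gripper opens to 88 mm and grips with 3 to 60 N. Pads are 18 mm wide; open, the fingers measure 123 mm over their backs; the gripper's body (75 mm by 187 mm) begins 45 mm behind the grasp point.
Start: joints at [0.57, 0.181, 1.607, -0, 1.354, -0.206], TCP at [0.41, 0.403, 0.239] pointing down, gripper open.
Joint ranges: [-2.99, 2.99], [-0.89, 2.07], [0.3, 2.58], [-1.14, 4.28], [0, 2.63], [-3.12, 3.12]. Speed limits (rad/s): [2.57, 2.57, 3.01, 3.14, 3.14, 3.14].

## Interface

Orientations are given as a rotation vector (axis times angle).
In Python, from cell import r gives the robot as it stands. Calls block until the motion is done:
- r.reach(position, orientation): joint-space move of the TCP to a pose.
- r.line_to(position, orientation=None, max_speed=0.15): straight line of the TCP; orientation=None keeps the orientation; max_speed is the mean speed in m/s.
- r.set_joints(angles): joint-space move.
- r.open_gripper() and r.close_gripper(grip_force=None): open the fingers fully, or close them until they stop; grip_force is the grip in N (None keeps the last).
- r.dwell(seconds).
- r.solve_ik(position, orientation): joint angles nearest the present ones, or None.
- r.state(): the state.
- r.get_image(name): name is "scene" or "top"; returns (picture, depth): 400x640x3 uint8, blue, green, red; 400x640 float32, m along the optical axis (not along the pixel's ray), 0 where there is no reading.
- r.calibration(name): a dict with "K" (3x3 intrinsics, pixels), "k1" (the pictures are not rectified: a ray, as slopes to the right and down, at radius r is drawn at 1 + k1 r^2 times it, then the intrinsics apply), "R" (3x3) and "t" (3): a world point X has camera coordinates R X + t. Camera axes: x right, y down, z forward; pixel columns grow to the right and rows downward; lengths in m; the calibration is good to about 2 mm. A picture is of the moment at which its call begins. calibration takes no time and is no camera call.
A pose or a line that the arm cannot do raises r.MotionError and nothing moves.
- r.job_done(): hands the job in; it is judged then, once.
Trained networks look in the newest picture that a camera, given by its name, has taken for a name from the list of things; names that differ only in an ending like _2 or _b are one class to them, and where a whole thing is asked for, a point or a joint stands for the part that bears it (a point fixed in the world has none). Each returns a list of dicts, best first, with "confidence" (0 to 1); they miss things now and then, are a little off and sometimes report something else, mostly with a low value. They report only what shows in the picture. A call takes as long as a camera call.
- r.masks_of(camera, label): "region" (400x640 bool, what is visible of it) and "position" ([column, row] in pixels, amid what is visible of it).
The state is a dict: "t": time; "q": joint angles; "qvel": joint speeds; "joint_efforts": joint torques, N m; "ee_pos": TCP position; "orientation": TCP orientation; "contact_force": force on the tool from outside, world axes, zero at the start; "moment": the same for the moment, N m; "opening": opening from 0.0 (shut) to 1.0 (fully open); "grasp_force": force on a finger pad.
Only numpy, scipy, OpenCV 4.12 (cv2) and the standard library are available. Lean on these libraries where they do the work, as an engineer would, in place of code of your own. Each camera call takes 0.05 s, during which the arm holds its last target. There are 200 camera calls.

## Working session

There is one attempt and no reset: what is moved stays moved. The work goes in short steps, each a Python script; the robot and the scene stay as the last script left them, time stands still between calls to the robot, and variables do not carry over. Pictures are saved under pics/ and viewed, at most 10 in all, crops included, and the job is handed in when it is done.

```bash
ls; mkdir -p pics; cat > h.py <<'E'
import numpy as np, cv2
from cell import r
def pts(cam, depth, mask=None):
    c=r.calibration(cam);K=np.array(c["K"]);R=np.array(c["R"]);t=np.array(c["t"])
    m=(depth>0) if mask is None else (mask&(depth>0))
    v,u=np.nonzero(m)
    if len(u)==0: return np.zeros((0,3))
    d=np.array([c["k1"],0,0,0,0],float)
    n=cv2.undistortPoints(np.stack([u,v],1).astype(float)[:,None],K,d)[:,0]
    z=depth[m]
    return (np.c_[n*z[:,None],z]-t)@R
E
python3 - <<'E'
from h import *
print(r.state())
for cam in("scene","top"):
    im,d=r.get_image(cam); cv2.imwrite(f"pics/{cam}0.png",im); np.save(f"{cam}0.npy",d)
    c=r.calibration(cam); print(cam,c["k1"],np.round(-np.array(c["R"]).T@c["t"],3))
    for n in("clamp","jaw","wheel","knob","lever","lever_tip","carton","big_weight","middle_weight","small_weight","bell","cup"):
        for o in r.masks_of(cam,n)[:2]:
            p=pts(cam,d,o["region"])
            if len(p): print(n,round(o["confidence"],2),np.round(o["position"]),len(p),np.round(np.percentile(p,[2,50,98],axis=0),3).tolist())
            np.save(f"m_{cam}_{n}.npy",o["region"]) if o is not None and o["confidence"]>.5 else 0
E
```

```text
cell.py
pics
{'t': 0.0, 'q': array([ 5.69708596e-01,  1.81516633e-01,  1.60798241e+00,  2.34656473e-05,
        1.35375634e+00, -2.06308099e-01]), 'qvel': array([ 0.00087591,  0.00079141,  0.00196579, -0.00024975,  0.00171535,
       -0.00069259]), 'joint_efforts': array([ 2.28716285e-04, -4.33865476e+01, -3.41849113e+01,  7.03079207e-02,
        3.86832131e-02, -1.79518729e-04]), 'ee_pos': array([0.40992949, 0.40248721, 0.23783621]), 'orientation': array([-1.21547128e+00, -2.89589038e+00,  2.12906089e-03]), 'contact_force': array([ 0.34590745, -0.40594648, -0.51398991]), 'moment': array([-0.0024576 ,  0.00340105,  0.02742221]), 'grasp_force': 0.0, 'opening': 0.9983945676722349}
scene 0.018057887719864746 [0.55  0.949 0.486]
clamp 0.7 [299. 217.] 3624 [[0.472, -0.223, 0.004], [0.541, -0.044, 0.05], [0.596, 0.202, 0.113]]
jaw 0.97 [295. 209.] 396 [[0.522, -0.111, 0.008], [0.554, -0.059, 0.042], [0.598, -0.044, 0.062]]
wheel 0.7 [305. 180.] 526 [[0.46, -0.462, 0.001], [0.513, -0.163, 0.106], [0.574, -0.116, 0.145]]
wheel 0.53 [346. 306.] 346 [[0.438, 0.324, 0.001], [0.459, 0.36, 0.026]
[... 2066 characters left out ...]
]]
big_weight 0.65 [411. 185.] 828 [[0.461, -0.233, 0.082], [0.52, -0.173, 0.108], [0.573, -0.12, 0.15]]
big_weight 0.5 [334. 188.] 169 [[0.493, 0.006, 0.03], [0.511, 0.024, 0.035], [0.531, 0.043, 0.056]]
middle_weight 0.64 [217. 208.] 127 [[0.44, 0.334, -0.001], [0.454, 0.345, 0.028], [0.468, 0.372, 0.046]]
small_weight 0.48 [221. 189.] 73 [[0.5, 0.338, 0.014], [0.511, 0.348, 0.023], [0.523, 0.363, 0.037]]
bell 0.58 [434. 242.] 632 [[0.337, -0.286, 0.006], [0.373, -0.251, 0.04], [0.409, -0.224, 0.051]]
cup 0.76 [268. 239.] 326 [[0.344, 0.182, 0.006], [0.366, 0.209, 0.028], [0.39, 0.231, 0.056]]
cup 0.35 [371. 170.] 519 [[0.514, -0.162, 0.022], [0.569, -0.076, 0.058], [0.597, -0.047, 0.064]]
```

View pics/scene0.png

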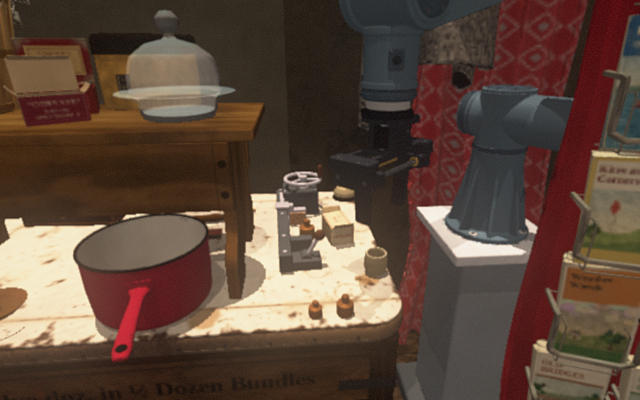

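View pics/top0.png

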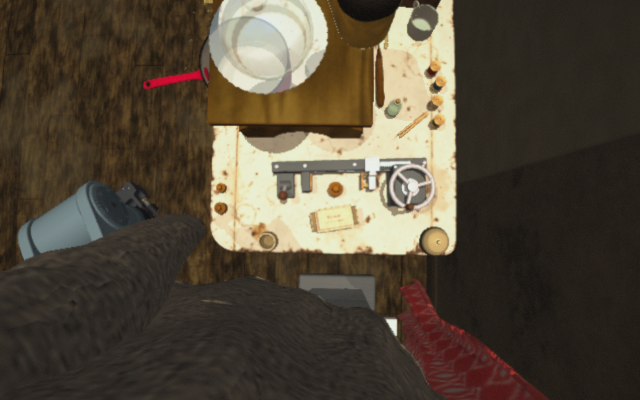

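```bash
python3 - <<'E'
from h import *
A={}
for cam in("scene","top"):
    d=np.load(f"{cam}0.npy"); A[cam]=pts(cam,d)
def sel(p,x,y,z): return p[(p[:,0]>x[0])&(p[:,0]<x[1])&(p[:,1]>y[0])&(p[:,1]<y[1])&(p[:,2]>z[0])&(p[:,2]<z[1])]
t=A["top"]
# counter height
for c in A: 
    q=sel(A[c],(.3,.42),(.26,.32),(-.02,.02)); print(c,"counter z",np.median(q[:,2]) if len(q) else None)
rail=sel(t,(.54,.66),(-.25,.22),(.043,.056))
print("rail",len(rail),np.round(np.percentile(rail,[1,50,99],axis=0),3).tolist())
# front edge of the rail: per y bin min x, between jaws
for y in np.arange(-.22,.21,.03):
    q=rail[abs(rail[:,1]-y)<.01]
    if len(q)>3: print(round(y,3),np.round([q[:,0].min(),q[:,0].max()],4),end=" ")
print()
w=sel(t,(.44,.6),(-.26,-.09),(.101,.113)); 
def circ(p):
    s=np.linalg.lstsq(np.c_[2*p[:,:2],np.ones(len(p))],(p[:,:2]**2).sum(1),rcond=None)[0]; return s[:2],np.sqrt(s[2]+s[:2]@s[:2])
c0=np.array([.517,-.175])
for k in range(4):
    rr=np.hypot(*(w[:,:2]-c0).T); u=w[(rr>.044)&(rr<.066)]; c0,rad=circ(u)
print("wheel",c0,rad,len(u))
for c in A:
    k=sel(A[c],(.44,.6),(-.26,-.09),(.125,.16)); print("knob",c,len(k),k.mean(0),k.min(0),k.max(0))
    print("bwknob",c,(lambda q:(len(q),q.mean(0),q.max(0)))(sel(A[c],(.48,.55),(0,.06),(.049,.06))))
    print("bw body",c,(lambda q:(len(q),q.min(0),q.max(0)))(sel(A[c],(.485,.55),(-.01,.06),(.02,.042))))
    print("ball",c,(lambda q:(len(q),q.mean(0),q.min(0),q.max(0)))(sel(A[c],(.46,.56),(.12,.2),(.07,.12))))
    print("carton",c,(lambda q:(len(q),np.percentile(q,[1,50,99],axis=0)))(sel(A[c],(.38,.48),(-.05,.1),(.045,.06))))
    b=sel(A[c],(.38,.48),(-.06,.11),(.048,.058))[:,:2].astype(np.float32)
    if len(b): print(cv2.minAreaRect(b))
    for nm,x,y in(("mid",.455,.352),("small",.513,.352)):
        q=sel(A[c],(x-.03,x+.03),(y-.03,y+.03),(.012,.06)); print(nm,c,len(q),np.percentile(q,[2,98],axis=0).round(3).tolist())
fj=sel(t,(.5,.6),(.03,.12),(.038,.048)); print("fixedjaw",np.percentile(fj,[1,99],axis=0).round(3).tolist())
mj=sel(t,(.5,.56),(-.14,-.02),(.038,.048)); print("movjaw",np.percentile(mj,[1,99],axis=0).round(3).tolist())
E
```

```text
scene counter z 0.0009324472055819968
top counter z 0.0007553318804001881
rail 1368 [[0.541, -0.223, 0.044], [0.576, 0.041, 0.051], [0.601, 0.196, 0.055]]
-0.22 [0.5763 0.6019] -0.19 [0.5865 0.6011] -0.16 [0.5882 0.6009] -0.13 [0.5522 0.5976] -0.1 [0.5682 0.5967] -0.07 [0.5407 0.5591] -0.04 [0.5408 0.5928] -0.01 [0.5641 0.5923] 0.02 [0.5634 0.5922] 0.05 [0.5613 0.5918] 0.08 [0.5602 0.5881] 0.11 [0.5404 0.5881] 0.14 [0.5573 0.5882] 0.17 [0.5563 0.5842] 0.2 [0.5557 0.5837] 
wheel [ 0.51587465 -0.17462457] 0.05490249135505766 586
knob scene 50 [ 0.4676876  -0.15743811  0.13831516] [ 0.45939454 -0.16655472  0.125633  ] [ 0.47535662 -0.15067178  0.15159374]
bwknob scene (27, array([0.51820404, 0.0263044 , 0.05285084]), array([0.52690582, 0.036098  , 0.05537183]))
bw body scene (142, array([0.49742112, 0.01156392, 0.02024313]), array([0.53839475, 0.04737959, 0.04135459]))
ball scene (99, array([0.49412143, 0.17022968, 0.08327328]), array([0.48216583, 0.15513806, 0.07068833]), array([0.50582295, 0.17720179, 0.09227784]))
carton scene (459, array([[ 0.40008329, -0.03235456,  0.04551291],
   
[... 617 characters left out ...]
37]), array([0.53254389, 0.04281368, 0.04003337]))
ball top (69, array([0.48888647, 0.16200785, 0.08816292]), array([0.47704031, 0.15123372, 0.08095467]), array([0.50126181, 0.17272044, 0.09554052]))
carton top (940, array([[ 0.39571677, -0.02948774,  0.04994868],
       [ 0.43092023,  0.02613653,  0.05377027],
       [ 0.46510335,  0.08203974,  0.05958255]]))
((0.43076229095458984, 0.0260842926800251), (0.062375154346227646, 0.11449380218982697), 10.137986183166504)
mid top 108 [[0.443, 0.334, 0.016], [0.468, 0.365, 0.047]]
small top 78 [[0.5, 0.338, 0.013], [0.523, 0.363, 0.037]]
fixedjaw [[0.505, 0.036, 0.039], [0.589, 0.118, 0.048]]
movjaw [[0.513, -0.129, 0.039], [0.557, -0.046, 0.048]]
```

The pictures show the carton at (334,220) in the top view, the big weight at (334,188) between the jaws, the middle and small weights at (217,208)/(221,189), the knob at (409,207) and the lever ball at (284,195). The networks agree with this, but the two cameras differ by about 5 mm in x. I'll use the mean and check it against the gripped weight.

```bash
cat >> h.py <<'E'
from scipy.spatial.transform import Rotation as Ro
A0=0.0425; O=np.array([.565,.0228])   # clamp yaw, origin
def W(x,y): return O+np.array([[np.cos(A0),-np.sin(A0)],[np.sin(A0),np.cos(A0)]])@np.array([x,y])
def down(psi):  # tool down, tool y at world yaw psi (mod pi), nearest q6
    c,s=np.cos(psi),np.sin(psi)
    return Ro.from_matrix(np.array([[-s,c,0],[c,s,0],[0,0,-1]]).T.reshape(3,3) if 0 else np.c_[[-s,c,0],[c,s,0],[0,0,-1]]).as_rotvec()
def best(p,psi):
    o=[(np.abs(q-r.state()["q"]).max(),k) for k in(psi,psi+np.pi) if (q:=r.solve_ik(p,down(k))) is not None]
    return down(min(o)[1])
def rep(s=""):
    a=r.state(); print(s,"t",round(a["t"],2),"p",a["ee_pos"].round(4),"F",a["contact_force"].round(1),"open",round(a["opening"],3),"g",round(a["grasp_force"],1),"q6",round(a["q"][5],2)); return a
def sel(p,x,y,z): return p[(p[:,0]>x[0])&(p[:,0]<x[1])&(p[:,1]>y[0])&(p[:,1]<y[1])&(p[:,2]>z[0])&(p[:,2]<z[1])]
E
python3 - <<'E'
from h import *
t=pts("top",np.load("top0.npy"));s=pts("scene",np.load("scene0.npy"))
for c in(t,s):
    q=sel(c,(.605,.9),(-.3,.35),(.1,.5))
    print(len(q),np.percentile(q,[1,10,50],axis=0).round(3).tolist())
psi=np.pi/2+A0+np.pi/6
p=np.array([.5155,.024])
o=best([*p,.13],psi)
if len(q)==0 or np.percentile(q[:,0],1)>.61:
    r.reach([*p,.13],o); r.line_to([*p,.011],max_speed=.12); rep("down")
    r.close_gripper(25); rep("closed")
    r.line_to([*p,.15],max_speed=.2); a=rep("up")
    for cam in("top","scene"):
        im,d=r.get_image(cam); cv2.imwrite(f"pics/{cam}1.png",im)
        P=pts(cam,d); 
        for o in r.masks_of(cam,"big_weight")[:3]:
            k=pts(cam,d,o["region"]); print(cam,round(o["confidence"],2),np.round(o["position"]),len(k),np.percentile(k,[5,50,95],axis=0).round(3).tolist())
        g=sel(P,(.46,.57),(-.04,.09),(.13,.18)); print("near grip",len(g),np.percentile(g,[2,50,98],axis=0).round(3).tolist() if len(g) else "")
E
```

```text
21264 [[0.613, -0.058, 0.116], [0.634, -0.017, 0.355], [0.708, 0.104, 0.399]]
25455 [[0.623, 0.007, 0.105], [0.666, 0.157, 0.144], [0.758, 0.269, 0.321]]
down t 3.95 p [0.5162 0.024  0.0117] F [-0.4 -0.2  0.5] open 0.999 g 0.0 q6 0.82
closed t 4.73 p [0.5161 0.0236 0.0113] F [ 1.6 -2.2  1.4] open 0.45 g 25.0 q6 0.82
up t 5.58 p [0.5141 0.0243 0.1484] F [-0.4  0.9 -5.3] open 0.449 g 25.0 q6 0.82
near grip 0 
scene 0.5 [304. 184.] 187 [[0.511, 0.024, 0.14], [0.522, 0.039, 0.16], [0.535, 0.046, 0.184]]
scene 0.22 [375. 260.] 545 [[0.348, 0.189, 0.011], [0.369, 0.229, 0.037], [0.392, 0.237, 0.053]]
near grip 322 [[0.49, 0.002, 0.139], [0.518, 0.042, 0.164], [0.542, 0.059, 0.179]]
```

```bash
python3 - <<'E'
from h import *
p=[.457,.299]
o=best([*p,.15],0.0)
r.reach([*p,.13],o); rep("above")
r.line_to([*p,.02],max_speed=.15); 
r.line_to([*p,.0122],max_speed=.03); rep("placed")
r.open_gripper(); r.line_to([*p,.14],max_speed=.2); rep("up")
# to behind the carton, closed
r.close_gripper(10)
q=W(-.205,.003); o=best([*q,.14],np.pi/2+A0); r.reach([*q,.14],o)
rep("pre push")
for cam in("top","scene"):
    im,d=r.get_image(cam); cv2.imwrite(f"pics/{cam}2.png",im); P=pts(cam,d)
    b=sel(P,(.38,.49),(-.06,.11),(.048,.058))[:,:2].astype(np.float32)
    if len(b): print(cam,"carton",cv2.minAreaRect(b))
    for nm,x,y in(("mid",.457,.350),("small",.514,.351),("big",.457,.299)):
        g=sel(P,(x-.03,x+.03),(y-.025,y+.025),(.012,.06)); print(nm,len(g),np.percentile(g,[2,98],axis=0).round(3).tolist() if len(g) else "")
E
```

```text
above t 6.87 p [0.4576 0.2982 0.13  ] F [-0.1 -0.1 -4.5] open 0.451 g 25.0 q6 0.36
placed t 8.16 p [0.4569 0.299  0.0122] F [-0.2  0.2 -4.9] open 0.455 g 25.0 q6 0.36
up t 9.78 p [0.4562 0.2987 0.139 ] F [-0.1 -0.3  0.1] open 0.999 g 0.0 q6 0.36
pre push t 12.22 p [0.3607 0.0172 0.1404] F [0.4 0.5 0.2] open 0.005 g 0.0 q6 1.24
top carton ((0.43072310090065, 0.026713252067565918), (0.06233491748571396, 0.1138249859213829), 10.09233283996582)
mid 106 [[0.443, 0.334, 0.017], [0.468, 0.365, 0.045]]
small 76 [[0.5, 0.338, 0.014], [0.523, 0.363, 0.037]]
big 181 [[0.438, 0.277, 0.017], [0.472, 0.317, 0.056]]
scene carton ((0.4356003403663635, 0.022782526910305023), (0.06333093345165253, 0.11484452337026596), 9.832805633544922)
mid 276 [[0.443, 0.341, 0.013], [0.474, 0.367, 0.045]]
small 165 [[0.505, 0.345, 0.013], [0.528, 0.365, 0.036]]
big 363 [[0.439, 0.288, 0.014], [0.478, 0.319, 0.055]]
```

View pics/scene2.png

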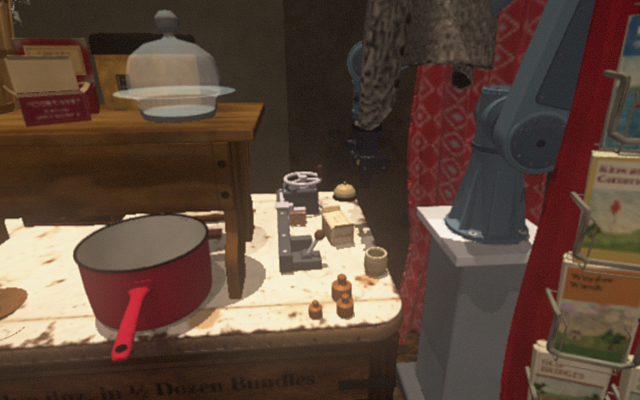

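The big weight stands at (342,287) beside the middle one (344,305). The gripped centre at x=0.457 matches the mean of the two cameras. Next is the carton push.

```bash
python3 - <<'E'
from h import *
y=.007
p=lambda x,z=.014:[*W(x,y),z]
r.line_to(p(-.205,.06),max_speed=.2); r.line_to(p(-.205),max_speed=.1)
r.line_to(p(-.085),max_speed=.06); rep("near")
im,d=r.get_image("top"); b=sel(pts("top",d),(.44,.6),(-.04,.085),(.0505,.057))[:,:2].astype(np.float32); print(cv2.minAreaRect(b))
ux=np.array([np.cos(A0),np.sin(A0)])
x=-.085
for i in range(12):
    x+=.002; r.line_to(p(x),max_speed=.04); a=r.state(); f=-a["contact_force"][:2]@ux
    print(round(x,4),round(f,1),end="; ")
    if f>9: break
rep("pushed")
r.line_to(p(x-.03),max_speed=.15); r.line_to(p(x-.04,.13),max_speed=.2)
q=W(-.14,-.235); o=best([*q,.17],np.pi/2+A0); r.reach([*q,.17],o)
for cam in("top","scene"):
    im,d=r.get_image(cam); cv2.imwrite(f"pics/{cam}3.png",im); P=pts(cam,d)
    b=sel(P,(.48,.6),(-.045,.085),(.0515,.057))[:,:2].astype(np.float32); print(cam,cv2.minAreaRect(b))
rep()
im=cv2.imread("pics/top3.png"); cv2.imwrite("pics/top3c.png",cv2.resize(im[120:270,240:460],None,fx=3.5,fy=3.5))
E
```

```text
near t 15.63 p [0.4797 0.0262 0.014 ] F [-0.2 -0.4  0.5] open 0.003 g 0.1 q6 1.34
((0.5678929090499878, 0.022928323596715927), (0.04754955694079399, 0.12393605709075928), 0.7238191366195679)
-0.083 1.0; -0.081 1.0; -0.079 0.6; -0.077 -0.4; -0.075 0.0; -0.073 -0.4; -0.071 6.1; -0.069 13.3; pushed t 17.68 p [0.4922 0.027  0.0132] F [-13.2  -2.    8.7] open 0.004 g 6.5 q6 1.34
top ((0.5457755923271179, 0.019645243883132935), (0.09141529351472855, 0.12938234210014343), 1.090614914894104)
scene ((0.5493062138557434, 0.017227940261363983), (0.0899113118648529, 0.12626349925994873), 1.6690605878829956)
 t 19.84 p [ 0.4351 -0.2163  0.1692] F [0.3 1.  0.2] open 0.005 g 0.0 q6 0.82
```

View pics/top3c.png

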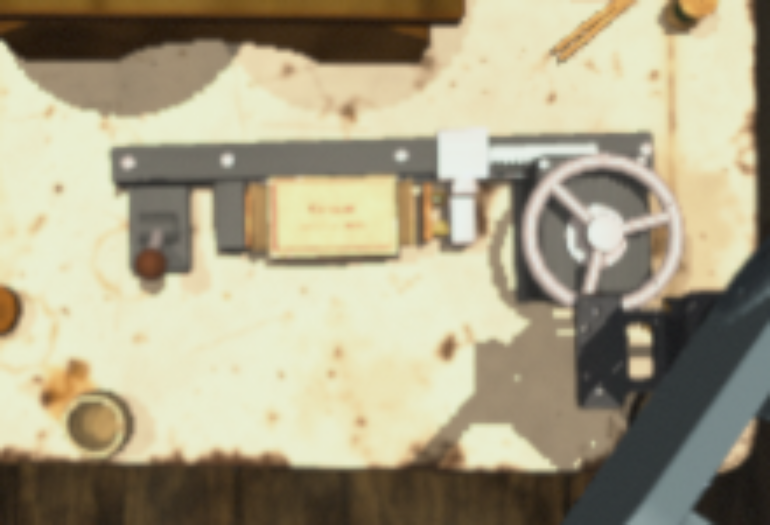

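The carton at crop (333,217) sits flat on the rail: contact came at the expected 62 mm depth, then 13 N. Now the wheel.

```bash
cat > wheel.py <<'E'
from h import *
from scipy.optimize import brentq
H=np.array([.009,.0175])
def s(t): return brentq(lambda k: np.linalg.norm(np.maximum(np.abs(k*t)-H,0))-.009,.012,.05)
def pt(th,gap=0,z=.119):
    t=np.array([np.sin(th),np.cos(th)]); k=np.array([-.055-.055*np.cos(th),-.195+.055*np.sin(th)])
    return [*W(*(k-t*(s(t)+gap))),z]
def ft(a,th):
    c,q=np.cos(A0),np.sin(A0); F=a["contact_force"][:2]; F=np.array([c*F[0]+q*F[1],-q*F[0]+c*F[1]])
    return -F@[np.sin(th),np.cos(th)]
E
python3 - <<'E'
from wheel import *
r.line_to(pt(.25,.012,.17),max_speed=.15); r.line_to(pt(.25,.012),max_speed=.12); rep("behind knob")
th=.25; log=[]; bad=0
while th<7.3:
    th+=.2 if th<6.6 else .04
    r.line_to(pt(th),max_speed=.1); a=r.state(); f=ft(a,th); log.append((round(th,2),round(f,1),round(np.linalg.norm(a["contact_force"]),1)))
    if log[-1][2]>25 or (th>6.7 and f>9): break
print(log); rep("end")
im,d=r.get_image("top"); cv2.imwrite("pics/top4.png",im)
cv2.imwrite("pics/top4c.png",cv2.resize(im[120:270,240:460],None,fx=3.5,fy=3.5))
E
```

```text
behind knob t 20.75 p [ 0.4563 -0.2018  0.1192] F [ 0.1 -0.4 -0.3] open 0.005 g 0.0 q6 0.87
[(0.45, np.float64(-0.1), np.float64(0.5)), (0.65, np.float64(0.5), np.float64(1.2)), (0.85, np.float64(-0.6), np.float64(1.0)), (1.05, np.float64(-0.0), np.float64(0.2)), (1.25, np.float64(0.1), np.float64(0.5)), (1.45, np.float64(0.3), np.float64(0.5)), (1.65, np.float64(1.1), np.float64(1.7)), (1.85, np.float64(0.4), np.float64(1.0)), (2.05, np.float64(0.0), np.float64(0.7)), (2.25, np.float64(0.9), np.float64(1.2)), (2.45, np.float64(-0.2), np.float64(0.5)), (2.65, np.float64(-0.3), np.float64(0.6)), (2.85, np.float64(-0.0), np.float64(0.7)), (3.05, np.float64(0.3), np.float64(0.5)), (3.25, np.float64(-0.0), np.float64(0.4)), (3.45, np.float64(-0.1), np.float64(1.4)), (3.65, np.float64(0.8), np.float64(1.3)), (3.85, np.float64(0.3), np.float64(0.5)), (4.05, np.float64(-0.0), np.float64(0.3)), (4.25, np.float64(-0.8), np.float64(1.2)), (4.45, np.float64(0.4), np.float64(0.8)), (4.65, np.float64(0.8), np.float64(1.1)), (4.85, np.float64(0.8), np.float64(0.9)), (5.05, np.float64(0.2), np.float64(0.7)), (5.25, np.float64(-0.0), np.float64(0.4)), (5.45, np.float64(-0.6), np.float64(0.9)), (5.65, np.float64(-0.2), np.float64(0.4)), (5.85, np.float64(-0.5), np.float64(1.1)), (6.05, np.float64(0.1), np.float64(0.4)), (6.25, np.float64(0.2), np.float64(1.3)), (6.45, np.float64(0.0), np.float64(0.9)), (6.65, np.float64(0.2), np.float64(1.0)), (6.69, np.float64(0.4), np.float64(1.5)), (6.73, np.float64(2.1), np.float64(2.9)), (6.77, np.float64(1.9), np.float64(2.7)), (6.81, np.float64(0.6), np.float64(1.2)), (6.85, np.float64(1.5), np.float64(1.8)), (6.89, np.float64(1.7), np.float64(1.8)), (6.93, np.float64(1.7), np.float64(1.9)), (6.97, np.float64(6.5), np.float64(6.8)), (7.01, np.float64(16.8), np.float64(16.9))]
end t 31.8 p [ 0.4572 -0.1623  0.119 ] F [-10.7 -13.    2.1] open 0.007 g 7.0 q6 0.95
```

View pics/top4c.png

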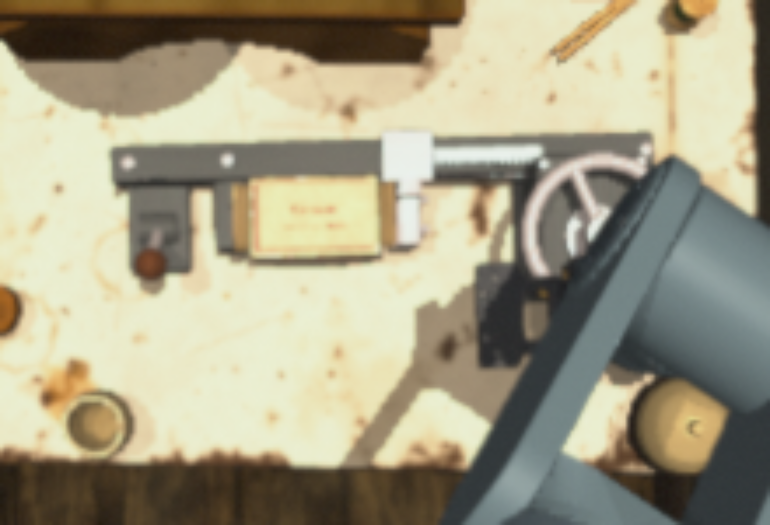

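```bash
python3 - <<'E'
from wheel import *
r.line_to(pt(7.0,.012),max_speed=.1); r.line_to(pt(7.0,.015,.18),max_speed=.2)
p=lambda x,z=.072:[*W(x,.145),z]
r.reach(p(-.115,.17),best(p(-.115,.17),np.pi/2+A0))
for cam in("top","scene"):
    im,d=r.get_image(cam); P=pts(cam,d)
    b=sel(P,(.46,.56),(.12,.2),(.068,.11)); print("ball",cam,len(b),b.mean(0).round(3) if len(b) else "")
    k=sel(P,(.44,.6),(-.26,-.09),(.125,.16)); print("knob",cam,len(k),k.mean(0).round(3) if len(k) else "")
    cv2.imwrite(f"pics/{cam}5.png",im)
r.line_to(p(-.115),max_speed=.15); rep("low")
r.line_to(p(-.045),max_speed=.08); a=rep("pushing")
x=-.045; ux=np.array([np.cos(A0),np.sin(A0)])
while x<-.005:
    x+=.003; r.line_to(p(x),max_speed=.06); f=-r.state()["contact_force"][:2]@ux; print(round(x,3),round(f,1),end="; ")
    if f>10: break
rep("end")
r.line_to(p(x-.03),max_speed=.15); r.line_to(p(x-.04,.2),max_speed=.2)
r.reach([.41,.33,.3],best([.41,.33,.3],np.pi/4))
for cam in("top","scene"):
    im,d=r.get_image(cam); cv2.imwrite(f"pics/{cam}6.png",im); P=pts(cam,d)
    b=sel(P,(.46,.6),(.12,.2),(.068,.11)); print("ball",cam,len(b),b.mean(0).round(3) if len(b) else "")
    k=sel(P,(.44,.6),(-.26,-.09),(.125,.16)); print("knob",cam,len(k),k.mean(0).round(3) if len(k) else "")
im=cv2.imread("pics/top6.png"); a=cv2.resize(im[120:270,200:460],None,fx=2.9,fy=2.9)
cv2.imwrite("pics/top6c.png",a)
im=cv2.imread("pics/scene6.png"); cv2.imwrite("pics/scene6c.png",cv2.resize(im[150:330,250:430],None,fx=3.3,fy=3.3))
rep()
E
```

```text
ball top 0 
knob top 49 [ 0.471 -0.141  0.146]
ball scene 101 [0.494 0.171 0.083]
knob scene 52 [ 0.476 -0.138  0.139]
low t 34.75 p [0.4446 0.1627 0.0726] F [0.3 0.7 0.2] open 0.006 g 0.0 q6 1.63
pushing t 35.77 p [0.5135 0.1658 0.0719] F [ 0.4 -0.1 -0. ] open 0.009 g 0.0 q6 1.62
-0.042 0.4; -0.039 -0.2; -0.036 -0.4; -0.033 0.4; -0.03 0.3; -0.027 0.1; -0.024 0.3; -0.021 4.5; -0.018 13.8; end t 38.02 p [0.5375 0.1668 0.0713] F [-13.7  -1.2   8.7] open 0.007 g 7.2 q6 1.62
ball top 74 [0.554 0.164 0.087]
knob top 48 [ 0.471 -0.141  0.146]
ball scene 99 [0.559 0.173 0.082]
knob scene 53 [ 0.476 -0.138  0.139]
 t 40.36 p [0.4102 0.3293 0.2989] F [-0.3 -0.2 -0.4] open 0.006 g 0.0 q6 2.81
```

View pics/top6c.png

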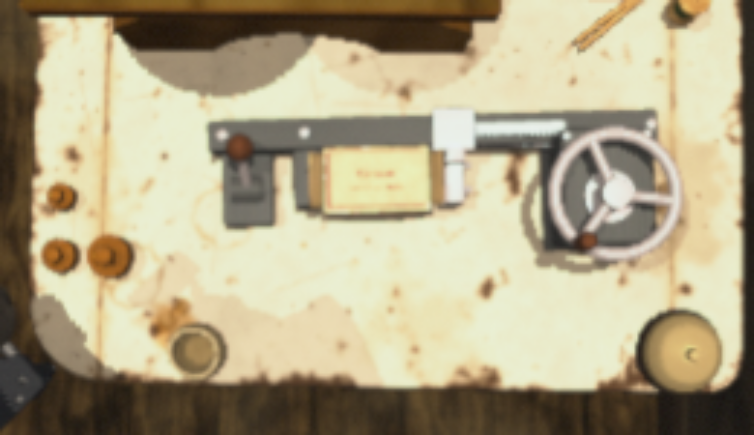

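View pics/scene6c.png

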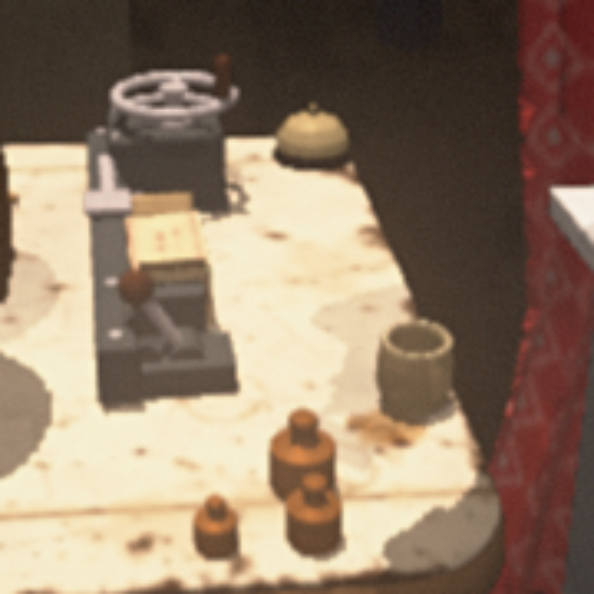

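The final views show the carton clamped flat on the rail (crop 377,180), the knob at about 6.96 rad (585,240), the lever thrown over (238,147) and the big weight beside the middle one (110,257 / 60,257). The other things haven't moved.

```bash
python3 -c "
from cell import r
print(r.job_done())"
```

```text
the job is handed in; nothing more can be done
None
```

The job is done and handed in at about 40 s: the big weight stands beside the middle one, the carton is clamped flat against the rail, the wheel is at its stop, the lever is fully over, and nothing else was moved.

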